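# Unpin the fixture plate, slide it out to the pointer and hold it

### The arm

A 6-joint arm with a two-finger parallel gripper is mounted at the origin on the work surface. World frame = base frame: x ahead of the robot, y to its left, z up, the work surface at z = 0. Lengths are in mm, angles in degrees, forces in N, time in s.
With the tool pointing down it reaches from about 275 to 1000 mm from the base axis. Payload 8.4 kg.
Tool frame: the origin (TCP) lies between the finger pads; the fingertips stand 22 mm ahead of it and the grasp point (between the pads) lies 3 mm ahead of it; z points along the fingers, y is the line along which they close (so a half turn about z gives the same grasp; the last joint's range is limited). The gripper opens to 85 mm and grips with 20 to 120 N. Pads are 22 mm wide; open, the fingers measure 114 mm over their backs; the gripper's body (76 mm by 85 mm) begins 54 mm behind the grasp point. The pads swing forward as they close: fully open they stand 13 mm farther back than shut.
Start: joints at [68.044, 20.225, 93.587, -0, 66.188, -0.138], TCP at [232.288, 580.233, 253.281] pointing down, gripper open.
Joint ranges: [-150.9, 150.9], [-52.94, 120.26], [3.33, 152.33], [-74.26, 254.26], [0, 154.13], [-172.89, 172.89]. Speed limits (degrees/s): [127.2, 127.2, 159.86, 180, 180, 180].

### API

Orientations are given as a 3x3 rotation matrix whose columns are the frame's x, y, z axes.
In Python, from workcell import sense, grab_frame, calibration, job gives the robot as it stands.
- The arm moves only by the tool arm_command, never from a script. Its arguments are lists of equal length, an entry for each row: "rot": the turn, a rotation vector about the world's x, y, z in rad, a list of three; "travel": the shift along the world's x, y, z in mm, a list of three; "jaw": the closure in counts, from 0 (fully open) to 255 (shut). A call has 1 to 20 rows; each row shifts and turns the commanded pose from where the row before left it; what a row does not reach is not made up. A row lasts 1/10 s, in which the tool goes at most 50 mm and 8.59 degrees, less where a joint would pass 70% of its speed; a pose out of reach is approached as far as the arm can. A call with a gripper value outside its range is refused whole. The fingers move at their own pace and stop on an object; "grip_force" is the grip in N (left out, the last holds). Time passes only in rows, so rows that do not move let the fingers close. It gives the time, the measured TCP pose, the force and the opening at its end, in the units of the state.
- sense(): the state, without advancing time (a new reading comes with each control period).
- grab_frame(name): name is "side" or "top"; returns the picture (384x512x3 uint8, blue, green, red); there is no depth.
- calibration(name): a dict with "vertical_fov" (degrees; the focal length in pixels is half the picture's height over the tangent of half this angle, whatever the lens; pixels are square), "cx", "cy" (the principal point, pixels), "eye" and "orientation" of the camera in the world. Camera axes: x right, y down, z forward; pixel columns grow to the right and rows downward; lengths in mm; the calibration is good to about 2 mm. A picture is of the moment at which its call begins. calibration takes no time and is no camera call.
- job.finish_job(): hands the job in, once; it reports no verdict.
The state is a dict: "t": time; "joint_positions": joint angles; "joint_vel": joint speeds; "tau": joint torques, N m; "tcp_pos": TCP position; "eef_rot": TCP orientation; "wrist_force": force on the tool from outside, world axes, zero at the start; "torque": the same for the moment, N m; "finger_gap": opening from 0.0 (shut) to 1.0 (fully open).
Only numpy, scipy, OpenCV 4.12 (cv2) and the standard library are available. Lean on these libraries where they do the work, as an engineer would, in place of code of your own. Each camera call takes 0.05 s, during which the arm holds its last target. There are 200 camera calls.

### The job

Draw the locating pin out of the fixture plate and hang it upright by its collar in the notch of the keeper that stands off the plate's tail end. Then slide the plate straight outward along the riser, away from the keeper, without lifting it, until its scribed line lies under the tip of the brass pointer, and hold it there, level and flat on the riser: the overhanging plate would tip if let go, so finish while still holding it. Leave all other things where they are.

Things in the scene. Friction and masses are not known exactly. Their poses are not given: they have to be found in the camera images.
- riser: fixed grey steel riser on the blue cart, 220 mm (its x) by 190 mm (its y), flat top 90 mm above the cart, open beneath. Origin at the middle of its underside. Its +x points OUTWARD: the way the plate is to be slid. A 13 mm bore goes down through its 30 mm thick top at x = y = 0.
- edge (a point): middle of the riser's outward top edge (riser x = +110 mm, y = 0, z = 90 mm); the plate is slid out over this edge
- plate: loose aluminium fixture plate, 0.85 kg, 220 (x) by 90 (y) by 10 mm, on the riser's top, axes along the riser's, flush with it at both ends at the start; only the pin locks it. Origin at the middle of its underside (z = 90 mm). On top: a lug at its tail (x = -90 mm), a heavy steel boss 44 mm across, 28 mm tall at x = +85 mm, a dark scribed line across it at x = -30 mm. 12 mm bore at x = y = 0.
- lug (a point): middle of the top face of the upright lug at the plate's tail: 12 mm thick along plate x, 40 mm wide along y, 35 mm tall above the plate's top; can be gripped from above across its thickness. This point lies 45 mm above the plate's underside
- mark (a point): the point of the scribed line that comes under the pointer's tip (plate x = -30, y = -37 mm, z = 10 mm, on its top). The plate's centre of mass lies some 30 mm outward of its middle: with the line at the pointer it tips over the riser's edge unless its tail is held down
- pointer: brass gauge pointer in a steel spring clip fixed on the riser's side (riser y = -95 mm), 75 to 105 mm outward of the riser's middle. Origin at the needle's tip, which points along its +y and lies over the plate, 8 mm in from its long edge and 7 mm above its top; axes along the riser's. Needle up to 5 mm thick, clears the sliding plate; the clip rises 12 mm above the tip
- pin: loose steel locating pin, 0.09 kg, upright through the plate's bore into the riser. Origin on its axis at the underside of its collar, on the plate's top (100 mm above the cart) at the start; +z up along it. Shank 10 mm across, 36 mm long below the collar; collar 24 mm across, 5 mm thick; above it a round grip 16 mm across, 35 mm tall
- keeper: fixed steel keeper on the cart off the riser's tail end; flat top 60 mm above the cart, 40 mm wide (y), from x = -20 to +35 mm. In it a U-shaped side notch 14 mm wide (along y) and 20 mm thick, open above, below and towards its -x, closed at x = +7 mm. Origin on the cart below the parked pin's axis
- notch (a point): where the underside of the pin's collar comes to rest when the pin hangs in the notch: on the keeper's top face, 60 mm above the cart, over the keeper's origin (7 mm from the notch's closed end and both sides)
- rod_end: bystander: steel servo piston rod end lying flat, eye 44 mm across and 26 mm high with a 24 mm thick shank; its origin is on the cart 12 mm from the eye centre towards the shank
- banjo_bolt: bystander: chrome banjo bolt standing on its hexagon head, 26 mm across, 39 mm tall; origin at the middle of its underside
- sight_window: bystander: green glass sight window, disc 64 mm across and 12 mm thick, lying on the cart where the plate will come to overhang; origin at the middle of its underside
- bushing: bystander: white nylon bushing, 22 mm outside, 18 mm tall, standing on the riser's top beside the plate; origin at the middle of its underside
- wrench: bystander: open wrench 160 mm long lying on the cart on the pointer's side of the riser; its origin is the middle of its underside
- socket: bystander: steel wrench socket, 26 mm across, 32 mm tall, standing on the cart; origin at the middle of its underside
- seal_ring: bystander: flat copper sealing ring 60 mm across, 6 mm thick, lying on the cart; origin at the middle of its underside
Things that resemble listed ones, but are neither listed nor needed, are in the scene too. Leave any brown or purple look-alike of the pin alone.

How it is judged:
By the outcome, as a careful person would: the job done as asked, in the order asked, and still so for the second after the job is handed in, while the arm keeps its last pose, push and grip.
It also fails if it takes over 58 s, if anything falls off the work surface, if the arm or the gripper's body presses on something with over 40 N, if the wrist force passes 120 N, or if a joint passes its speed limit or range.

## Working session

There is one attempt and no reset: what is moved stays moved. The work goes in short steps, Python scripts to look and compute and a tool call to move; the robot and the scene stay as the last step left them, time stands still between calls to the robot, and variables do not carry over. Pictures are saved under pics/ and viewed, on a budget of 10 in all, crops included, one or two more only if the job needs it, and the job is handed in when it is done.

Besides the shell and the picture viewer there is one more tool, called after "Request:" as a command line: name --argument value ..., lists and objects as JSON in quotes. arm_command: Moves the arm, as the interface text tells. Its arguments: {"type":"object","properties":{"rot":{"type":"array"},"travel":{"type":"array"},"jaw":{"type":"array"},"grip_force":{"type":"number"}},"required":["rot","travel","jaw"]}

```bash
mkdir -p pics; python3 - <<'E'
from workcell import sense, grab_frame, calibration
import cv2
for n in("side","top"):
    cv2.imwrite(f"pics/{n}0.png",cv2.resize(grab_frame(n),(800,600),interpolation=cv2.INTER_CUBIC)); print(n,calibration(n))
print(sense())
E
```

```text
side {'vertical_fov': 42.61778276419723, 'cx': 259.07701643375054, 'cy': 190.89229677401326, 'eye': array([343.96568698, 830.74824492, 614.50065903]), 'orientation': array([[-0.9498397 , -0.17753528,  0.25746023],
       [-0.31254135,  0.5097403 , -0.8015502 ],
       [ 0.01106558, -0.84181117, -0.53965869]])}
top {'vertical_fov': 50.30775439595321, 'cx': 255.68398372896814, 'cy': 191.83872718473387, 'eye': array([499.26957716,  61.3701469 , 908.34325909]), 'orientation': array([[ 0.0208154 , -0.99395153,  0.10782889],
       [-0.99935161, -0.02385422, -0.02696903],
       [ 0.02937808, -0.10719761, -0.9938036 ]])}
{'t': 0.1, 'joint_positions': array([ 6.80431892e+01,  2.02576125e+01,  9.36248448e+01, -1.07567949e-03,
        6.61901047e+01, -1.37504957e-01]), 'joint_vel': array([-0.07940153, -0.12138885, -0.11078149, -0.0401081 ,  0.01039063,
        0.03708517]), 'tau': array([ 1.38588330e-03, -6.06358194e+01, -3.42819607e+01,  1.40782358e-04,
        3.84333267e-03, -3.78896743e-06]), 'tcp_pos': array([232.15149357, 579.84141459, 252.64640432]), 'eef_rot': array([[-9.28363466e-01,  3.71673332e-01, -4.57603408e-04],
       [ 3.71673614e-01,  9.28362715e-01, -1.18100806e-03],
       [-1.41272588e-05, -1.26648385e-03, -9.99999198e-01]]), 'wrist_force': array([0.13030671, 1.15308368, 0.02618372]), 'torque': array([0.01751668, 0.02593782, 0.01107259]), 'finger_gap': 1.00026986339791}
```

View pics/top0.png

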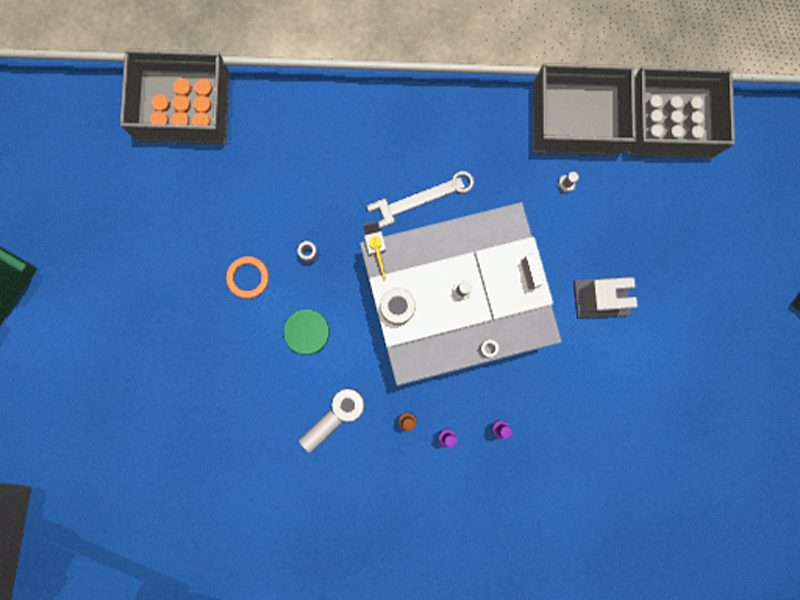

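View pics/side0.png

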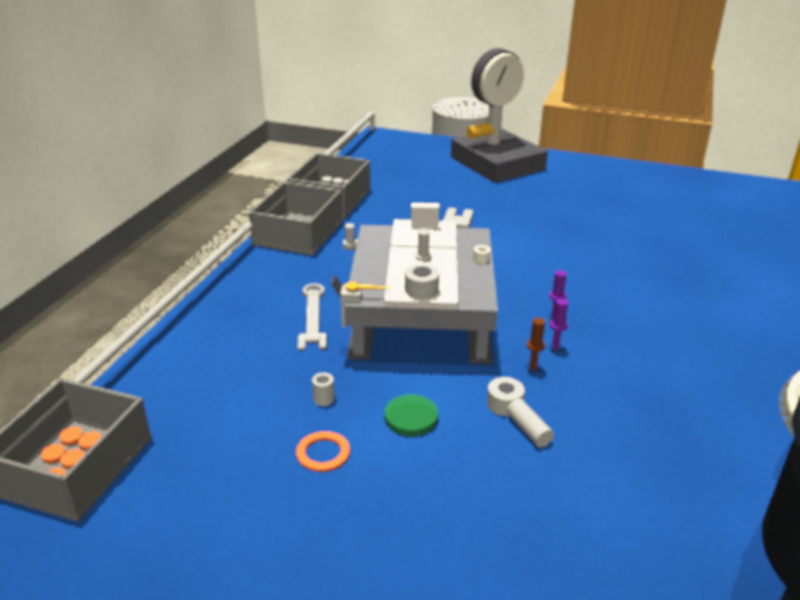

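The top view shows the riser and plate at (460,295) and the grey pin in the plate's bore at (462,288). The keeper is at (615,294), with its notch opening to the right. Pin candidates:
- Grey (462,288): upright in the plate's bore, so it fits the description.
- Brown (407,422) and purple (448,438), (502,430): look-alikes, left alone.
- Chrome (568,182): the banjo bolt.

I'll check this in an enlarged crop.

```bash
python3 - <<'E'
from workcell import grab_frame
import cv2
im=grab_frame("top"); cv2.imwrite("pics/top_raw.png",im)
cv2.imwrite("pics/c1.png",cv2.resize(im[122:252,222:416],None,fx=4,fy=4,interpolation=cv2.INTER_CUBIC))
E
```

```text
(no output)
```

View pics/c1.png

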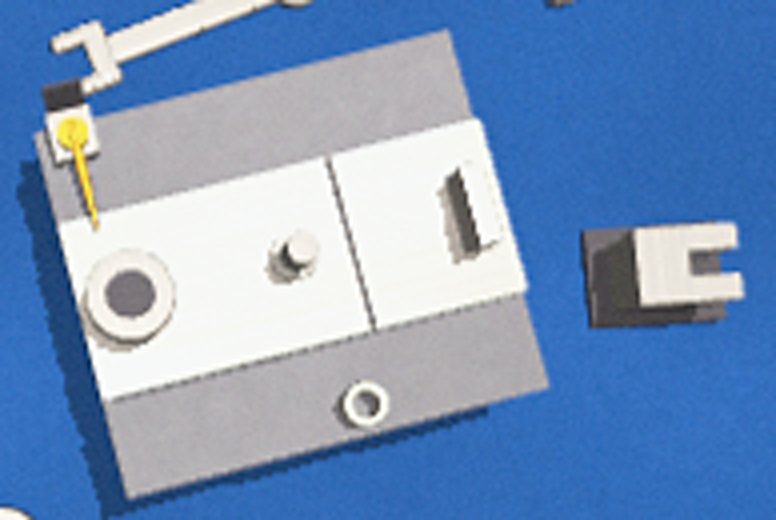

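The crop shows grey pin grip top at (302,247) in the plate's bore, pointer tip at (97,228), and keeper notch between (690,250) and (740,274). This is the listed pin.

```bash
cat > h.py <<'E'
import numpy as np
from workcell import calibration
def ray(n,uv,z):
    c=calibration(n); f=192/np.tan(np.radians(c["vertical_fov"]/2))
    d=c["orientation"]@np.array([(uv[0]-c["cx"])/f,(uv[1]-c["cy"])/f,1]); e=c["eye"]
    return (e+d*(z-e[2])/d[2])
def proj(n,p):
    c=calibration(n); f=192/np.tan(np.radians(c["vertical_fov"]/2))
    q=c["orientation"].T@(np.array(p,float)-c["eye"]); return np.array([c["cx"]+f*q[0]/q[2],c["cy"]+f*q[1]/q[2]])
def crop(uv,x0=222,y0=122,s=4): return (x0+(uv[0]+.5)/s-.5, y0+(uv[1]+.5)/s-.5)
def fit(model,world):
    m=np.array(model,float);w=np.array(world)[:,:2];mc=m.mean(0);wc=w.mean(0);a=m-mc;b=w-wc
    th=np.arctan2((a[:,0]*b[:,1]-a[:,1]*b[:,0]).sum(),(a*b).sum());R=np.array([[np.cos(th),-np.sin(th)],[np.sin(th),np.cos(th)]])
    t=wc-R@mc; return np.degrees(th),t,R,np.round(w-(m@R.T+t),1)
E
python3 - <<'E'
from h import *
P=lambda uv,z: ray("top",crop(uv),z)
r=fit([[-110,-95],[-110,95],[110,95],[110,-95]],[P(p,90) for p in[(448,30),(549,386),(129,499),(36,133)]])
q=fit([[-110,-45],[-110,45],[110,45],[110,-45]],[P(p,100) for p in[(481,119),(527,290),(108,399),(60,226)]])
k=fit([[35,-20],[-20,-20],[-20,20],[35,20]],[P(p,60) for p in[(637,229),(738,223),(743,299),(638,306)]])
for a in(r,q,k): print(a)
loc=lambda p:np.round(q[2].T@(p[:2]-q[1]),1)
print("pin",P((302,247),140),loc(P((302,247),140)))
print("tip",P((97,229),107),loc(P((97,229),107)))
print("line",loc(P((328,158),100)),loc(P((373,329),100)))
print("notch end",P((690,263),60))
for n,m,z in(("lug",[-90,0],135),): print(n,q[1]+q[2]@m)
print("bush",loc(P((366,404),108)))
print("keeper org loc",loc(k[1]))
E
```

```text
(np.float64(105.82044511854288), array([600.74924678, -39.12284322]), array([[-0.27262358, -0.96212077],
       [ 0.96212077, -0.27262358]]), array([[-0.3,  0.4],
       [ 0.5,  0.9],
       [-0.2, -0.3],
       [ 0.1, -1. ]]))
(np.float64(105.83049384293969), array([600.54198219, -39.8565642 ]), array([[-0.27279232, -0.96207294],
       [ 0.96207294, -0.27279232]]), array([[-0.3,  0.1],
       [-0.2,  1.7],
       [ 0.8, -1.6],
       [-0.3, -0.2]]))
(np.float64(93.71452475418668), array([ 607.67136958, -260.77034899]), array([[-0.06478528, -0.99789923],
       [ 0.99789923, -0.06478528]]), array([[-0.1, -1.2],
       [ 0.9, -0.4],
       [ 0.4,  0.3],
       [-1.1,  1.3]]))
pin [600.70435449 -37.92724274 140.        ] [ 1.8 -0.7]
tip [611.52900496  59.56059247 107.        ] [ 92.6 -37.7]
line [-29.2 -44.6] [-28.1  44.2]
notch end [ 607.80918726 -253.79921688   60.        ]
lug [ 625.09329082 -126.44312923]
bush [-13.4  79.1]
keeper org loc [-214.5   53.4]
```

Request:
arm_command --rot '[[0, 0, 0.0328], [0, 0, 0.0328], [0, 0, 0.0328], [0, 0, 0.0328], [0, 0, 0.0328], [0, 0, 0.0328], [0, 0, 0.0328], [0, 0, 0.0328], [0, 0, 0.0328], [0, 0, 0.0328], [0, 0, 0.0328], [0, 0, 0.0328], [0, 0, 0.0328], [0, 0, 0.0328], [0, 0, 0.0328], [0, 0, 0.0328], [0, 0, 0.0328], [0, 0, 0.0328], [0, 0, 0.0328], [0, 0, 0.0328]]' --travel '[[18.4, -31, -1.6], [18.4, -31, -1.6], [18.4, -31, -1.6], [18.4, -31, -1.6], [18.4, -31, -1.6], [18.4, -31, -1.6], [18.4, -31, -1.6], [18.4, -31, -1.6], [18.4, -31, -1.6], [18.4, -31, -1.6], [18.4, -31, -1.6], [18.4, -31, -1.6], [18.4, -31, -1.6], [18.4, -31, -1.6], [18.4, -31, -1.6], [18.4, -31, -1.6], [18.4, -31, -1.6], [18.4, -31, -1.6], [18.4, -31, -1.6], [18.4, -31, -1.6]]' --jaw '[135, 135, 135, 135, 135, 135, 135, 135, 135, 135, 135, 135, 135, 135, 135, 135, 135, 135, 135, 135]' --grip_force 30

```text
t: 2.15
tcp_pos: [600.7, -41.2, 221.0]
eef_rot: [[-0.962, -0.273, -0.0], [-0.273, 0.962, 0.0], [0.0, 0.0, -1.0]]
wrist_force: [0.4, 0.8, 1.2]
finger_gap: 0.472
```

Request:
arm_command --rot '[[0, 0, 0], [0, 0, 0], [0, 0, 0]]' --travel '[[0, 0, 0], [0, 0, 0], [0, 0, 0]]' --jaw '[135, 135, 135]'

```text
t: 2.45
tcp_pos: [599.6, -39.1, 221.0]
eef_rot: [[-0.962, -0.272, -0.001], [-0.272, 0.962, 0.0], [0.001, 0.001, -1.0]]
wrist_force: [0.5, 1.0, -0.6]
finger_gap: 0.469
```

```bash
python3 - <<'E'
from workcell import grab_frame,sense
from h import *
import cv2
im=grab_frame("side"); print(im.shape)
cv2.imwrite("pics/s1.png",cv2.resize(im[90:240,170:360],None,fx=4,fy=4,interpolation=cv2.INTER_CUBIC))
s=sense();print(s["t"],s["tcp_pos"],s["eef_rot"].round(4).tolist(),s["finger_gap"],s["joint_positions"].round(1),s["wrist_force"])
print([ (4*(proj("side",p)-[170,90])).round() for p in [(600.6,-39,140),(600.6,-39,100),list(s["tcp_pos"]-[0,0,20])]])
E
```

```text
(384, 512, 3)
2.5 [599.63540073 -38.82635275 221.17910745] [[-0.9623, -0.2722, -0.0006], [-0.2722, 0.9623, 0.0003], [0.0005, 0.0005, -1.0]] 0.4750594480808904 [  -3.9   19.9   98.4    0.    61.7 -109.7] [-0.64781785  0.91701319 -0.30581757]
[array([400., 231.]), array([399., 298.]), array([405., 123.])]
```

View pics/s1.png

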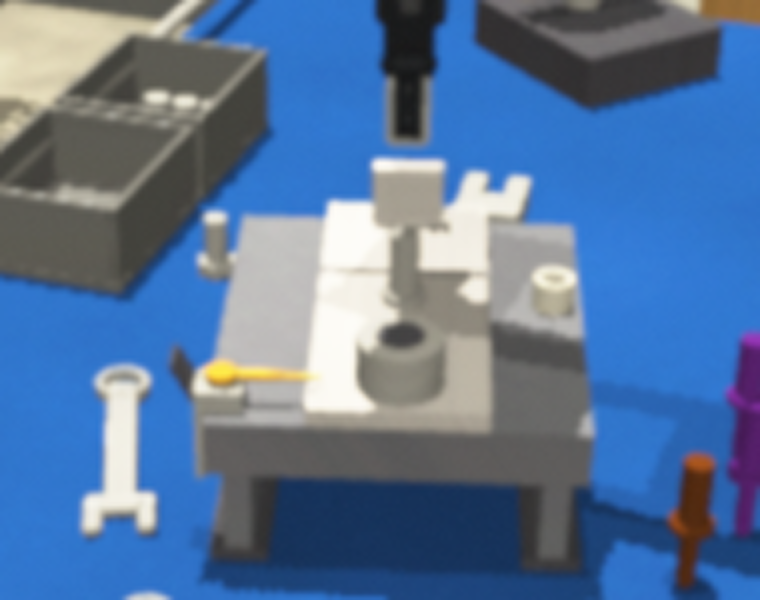

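The side crop shows the fingertips at (407,140) in line above the pin's grip top at (405,228). The sideways error is within about 1 mm, so I'll descend and grip.

Request:
arm_command --rot '[[0, 0, 0], [0, 0, 0], [0, 0, 0], [0, 0, 0], [0, 0, 0], [0, 0, 0], [0, 0, 0], [0, 0, 0], [0, 0, 0], [0, 0, 0], [0, 0, 0], [0, 0, 0], [0, 0, 0], [0, 0, 0], [0, 0, 0], [0, 0, 0]]' --travel '[[0, 0, -15], [0, 0, -15], [0, 0, -15], [0, 0, -15], [0, 0, -15], [0, 0, -10], [0, 0, -6], [0, 0, 0], [0, 0, 0], [0, 0, 0], [0, 0, 0], [0, 0, 0], [0, 0, 0], [0, 0, 0], [0, 0, 0], [0, 0, 0]]' --jaw '[135, 135, 135, 135, 135, 135, 135, 135, 255, 255, 255, 255, 255, 255, 255, 255]' --grip_force 40

```text
t: 4.1
tcp_pos: [600.7, -39.5, 131.0]
eef_rot: [[-0.962, -0.272, 0.001], [-0.272, 0.962, 0.0], [-0.001, -0.0, -1.0]]
wrist_force: [-1.0, 3.2, 6.2]
finger_gap: 0.171
```

Request:
arm_command --rot '[[0, 0, 0], [0, 0, 0], [0, 0, 0], [0, 0, 0], [0, 0, 0], [0, 0, 0], [0, 0, 0], [0, 0, 0], [0, 0, 0], [0, 0, 0], [0, 0, 0], [0, 0, 0], [0, 0, 0], [0, 0, 0]]' --travel '[[0, 0, 3], [0, 0, 5], [0, 0, 5], [0, 0, 7], [0, 0, 10], [0, 0, 10], [0, 0, 10], [0, 0, 10], [0, 0, 10], [0, 0, 10], [0, 0, 10], [0, 0, 5], [0, 0, 0], [0, 0, 0]]' --jaw '[255, 255, 255, 255, 255, 255, 255, 255, 255, 255, 255, 255, 255, 255]'

```text
t: 5.5
tcp_pos: [600.1, -39.8, 225.1]
eef_rot: [[-0.962, -0.272, -0.0], [-0.272, 0.962, -0.0], [0.0, 0.0, -1.0]]
wrist_force: [-0.4, 0.6, -1.2]
finger_gap: 0.173
```

```bash
python3 - <<'E'
from workcell import grab_frame,sense
from h import *
import cv2
im=grab_frame("side")
cv2.imwrite("pics/s2.png",cv2.resize(im[90:240,170:360],None,fx=4,fy=4,interpolation=cv2.INTER_CUBIC))
s=sense();print(s["t"],s["tcp_pos"],s["finger_gap"],s["joint_positions"].round(1),s["wrist_force"])
p=s["tcp_pos"]
print([ (4*(proj("side",p-[0,0,h])-[170,90])).round() for h in (22,31,31+36)])
print("to notch -x5:", np.array([607.7,-260.8])-p[:2], )
E
```

```text
5.55 [599.99034095 -39.74095507 224.81146605] 0.17727473548594386 [  -3.9   19.8   98.1   -0.    62.1 -109.7] [-0.75665028 -0.72381807 -0.78791574]
[array([405., 119.]), array([404., 135.]), array([403., 199.])]
to notch -x5: [   7.70965905 -221.05904493]
```

View pics/s2.png

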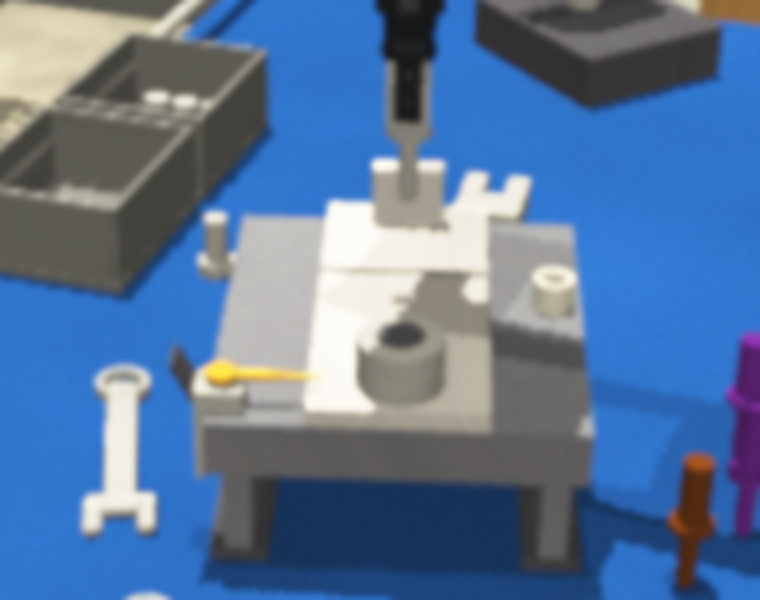

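The crop shows the pin hanging upright below the fingers, with the shank bottom at (409,198), and the plate unmoved. Next I'll go above the keeper, about 5 mm toward its open side.

Request:
arm_command --rot '[[0, 0, 0], [0, 0, 0], [0, 0, 0], [0, 0, 0], [0, 0, 0], [0, 0, 0], [0, 0, 0], [0, 0, 0], [0, 0, 0], [0, 0, 0], [0, 0, 0], [0, 0, 0], [0, 0, 0], [0, 0, 0], [0, 0, 0], [0, 0, 0], [0, 0, 0], [0, 0, 0], [0, 0, 0], [0, 0, 0]]' --travel '[[0, -10, 0], [0.6, -20, 0], [0.8, -25, 0], [0.8, -25, 0], [0.8, -25, 0], [0.8, -25, 0], [0.8, -25, 0], [0.8, -25, 0], [0.8, -25, 0], [0.8, -15, 0], [0.8, -6, 0], [0, 0, -10], [0, 0, -15], [0, 0, -15], [0, 0, -15], [0, 0, -15], [0, 0, -12], [0, 0, -8], [0, 0, 0], [0, 0, 0]]' --jaw '[255, 255, 255, 255, 255, 255, 255, 255, 255, 255, 255, 255, 255, 255, 255, 255, 255, 255, 255, 255]'

```text
t: 7.55
tcp_pos: [608.3, -265.9, 135.5]
eef_rot: [[-0.962, -0.272, 0.0], [-0.272, 0.962, -0.0], [-0.0, -0.0, -1.0]]
wrist_force: [0.8, 0.5, -1.5]
finger_gap: 0.171
```

```bash
python3 - <<'E'
from workcell import grab_frame,sense
from h import *
import cv2
a=grab_frame("side")[95:170,245:335]; b=grab_frame("top")[150:225,350:440]
cv2.imwrite("pics/k1.png",np.hstack([cv2.resize(x,(400,333),interpolation=cv2.INTER_CUBIC) for x in (a,b)]))
k=400/90
s=sense();p=s["tcp_pos"];print(s["t"],p,s["finger_gap"],s["wrist_force"])
print([ (k*(proj("side",p-[0,0,h])-[245,95])).round() for h in (22,31,31+36)])
R=np.array([[-.0648,-.9979],[.9979,-.0648]]);t=np.array([607.7,-260.8])
for m in([35,-20],[-20,-20],[-20,20],[35,20],[-20,-7],[-20,7],[7,0]):
    w=[*(R@m+t),60]; print(m,(k*(proj("side",w)-[245,95])).round(),(k*(proj("top",w)-[350,150])+[400,0]).round())
E
```

```text
7.65 [ 608.59705028 -266.0241843   136.08113909] 0.17277807504535972 [ 0.91760756 -0.21550339 -0.20265113]
[array([217.,  94.]), array([216., 109.]), array([213., 167.])]
[35, -20] [164. 209.] [535. 128.]
[-20, -20] [184. 167.] [649. 123.]
[-20, 20] [252. 175.] [656. 207.]
[35, 20] [235. 218.] [541. 212.]
[-20, -7] [206. 169.] [651. 150.]
[-20, 7] [230. 172.] [653. 180.]
[7, 0] [209. 191.] [596. 167.]
```

View pics/k1.png

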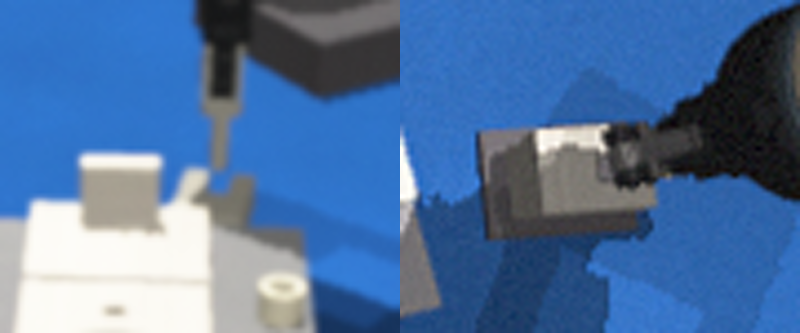

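```bash
python3 - <<'E'
from workcell import grab_frame,sense
from h import *
import cv2
a=np.mean([grab_frame("side")[118:163,275:325].astype(float) for _ in range(3)],0).astype(np.uint8)
cv2.imwrite("pics/k2.png",cv2.resize(a,(800,720)[0:1]+(720,),interpolation=cv2.INTER_CUBIC)[:600])
s=sense();p=s["tcp_pos"];print(s["t"],p)
k=16;o=np.array([275,118]);pr=lambda w:(k*(proj("side",w)-o+.5)).round()
print("tip",pr(p-[0,0,67]),"per mm x",pr(p-[10,0,67])-pr(p-[0,0,67]))
R=np.array([[-.0648,-.9979],[.9979,-.0648]]);t=np.array([607.7,-260.8])
for m in([35,-20],[-20,-20],[-20,20],[35,20],[-20,-7],[-20,7],[7,-7],[7,7]):
    print(m,pr([*(R@m+t),60]),pr([*(R@m+t),40]))
E
```

```text
7.8 [ 608.42954448 -265.98282617  135.98183458]
tip [296. 243.] per mm x [61. 10.]
[35, -20] [118. 391.] [113. 506.]
[-20, -20] [191. 240.] [186. 352.]
[-20, 20] [437. 270.] [430. 383.]
[35, 20] [373. 423.] [366. 538.]
[-20, -7] [270. 250.] [265. 362.]
[-20, 7] [357. 261.] [350. 373.]
[7, -7] [237. 323.] [231. 436.]
[7, 7] [324. 334.] [318. 447.]
```

View pics/k2.png

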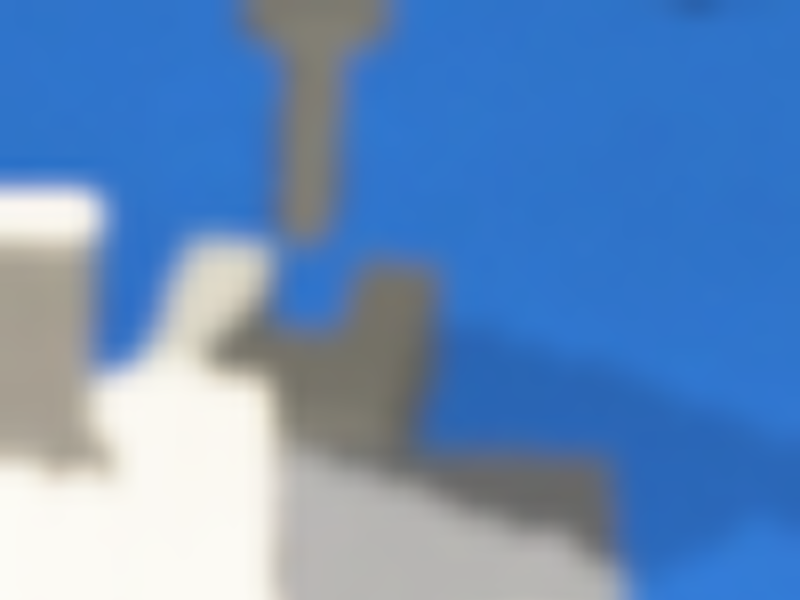

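The crop shows the shank tip at (306,245) and the notch gap between the prong ends at x = 277 and 360. After perspective the pin is about 0.8 mm too far toward −x, so I'll correct that and lower.

Request:
arm_command --rot '[[0, 0, 0], [0, 0, 0], [0, 0, 0], [0, 0, 0], [0, 0, 0], [0, 0, 0], [0, 0, 0], [0, 0, 0], [0, 0, 0], [0, 0, 0], [0, 0, 0]]' --travel '[[0.8, 0, 0], [0, 0, -5], [0, 0, -5], [0, 0, -5], [0, 0, -5], [0, 0, -5], [0, 0, -5], [0, 0, -5], [0, 0, -5], [0, 0, 0], [0, 0, 0]]' --jaw '[255, 255, 255, 255, 255, 255, 255, 255, 255, 255, 255]'

```text
t: 8.9
tcp_pos: [608.9, -265.7, 95.2]
eef_rot: [[-0.962, -0.272, -0.0], [-0.272, 0.962, 0.0], [0.0, 0.0, -1.0]]
wrist_force: [0.1, 0.1, -0.7]
finger_gap: 0.172
```

Request:
arm_command --rot '[[0, 0, 0], [0, 0, 0], [0, 0, 0], [0, 0, 0], [0, 0, 0], [0, 0, 0], [0, 0, 0], [0, 0, 0]]' --travel '[[-0.1, 1.3, 0], [-0.1, 1.3, 0], [-0.1, 1.2, 0], [0, 1.2, 0], [0, 0, -1.5], [0, 0, -1.5], [0, 0, -1], [0, 0, 0]]' --jaw '[255, 255, 255, 255, 255, 255, 255, 255]'

```text
t: 9.7
tcp_pos: [608.5, -260.8, 91.2]
eef_rot: [[-0.962, -0.272, -0.0], [-0.272, 0.962, 0.0], [0.0, 0.0, -1.0]]
wrist_force: [0.1, -0.3, -0.2]
finger_gap: 0.173
```

Free of contact so far. I'll lower a little more until the collar touches.

Request:
arm_command --rot '[[0, 0, 0], [0, 0, 0], [0, 0, 0]]' --travel '[[0, 0, -0.8], [0, 0, -0.8], [0, 0, 0]]' --jaw '[255, 255, 255]'

```text
t: 10.0
tcp_pos: [608.6, -260.8, 90.9]
eef_rot: [[-0.962, -0.272, 0.0], [-0.272, 0.962, -0.0], [-0.0, -0.0, -1.0]]
wrist_force: [-5.0, 1.1, 10.6]
finger_gap: 0.17
```

Request:
arm_command --rot '[[0, 0, 0], [0, 0, 0], [0, 0, 0], [0, 0, 0], [0, 0, 0], [0, 0, 0], [0, 0, 0], [0, 0, 0], [0, 0, 0], [0, 0, 0], [0, 0, 0], [0, 0, 0], [0, 0, 0]]' --travel '[[0, 0, 0.5], [0, 0, 0], [0, 0, 0], [0, 0, 0], [0, 0, 5], [0, 0, 10], [0, 0, 15], [0, 0, 15], [0, 0, 20], [0, 0, 20], [0, 0, 15], [0, 0, 0], [0, 0, 0]]' --jaw '[255, 135, 135, 135, 135, 135, 135, 135, 135, 135, 135, 135, 135]'

```text
t: 11.3
tcp_pos: [608.6, -260.8, 190.5]
eef_rot: [[-0.962, -0.272, 0.001], [-0.272, 0.962, -0.0], [-0.001, -0.0, -1.0]]
wrist_force: [-0.4, 0.1, -0.6]
finger_gap: 0.468
```

Request:
arm_command --rot '[[0, 0, 0], [0, 0, 0], [0, 0, 0], [0, 0, 0], [0, 0, 0], [0, 0, 0], [0, 0, 0], [0, 0, 0], [0, 0, 0], [0, 0, 0]]' --travel '[[1, 10, 0], [2, 17, 0], [2, 20, 0], [2.5, 20, 0], [2.5, 20, 0], [2.5, 20, 0], [2, 17, 0], [2, 10, 0], [0, 0, 0], [0, 0, 0]]' --jaw '[135, 135, 135, 135, 135, 135, 135, 135, 135, 135]'

```text
t: 12.3
tcp_pos: [625.1, -126.7, 190.1]
eef_rot: [[-0.962, -0.272, -0.0], [-0.272, 0.962, -0.0], [0.0, -0.0, -1.0]]
wrist_force: [-1.2, -0.1, -0.1]
finger_gap: 0.47
```

```bash
python3 - <<'E'
from workcell import grab_frame,sense
from h import *
import cv2
a=grab_frame("side")[85:175,225:345]; b=grab_frame("top")[140:230,320:440]
cv2.imwrite("pics/l1.png",np.vstack([cv2.resize(x,(400,300),interpolation=cv2.INTER_CUBIC) for x in (a,b)]))
k=400/120
s=sense();p=s["tcp_pos"];print(s["t"],p,s["finger_gap"],s["wrist_force"])
for w in((607.7,-260.8,100),(607.7,-260.8,60),(625.1,-126.4,135)):
    print(w,(k*(proj("side",w)-[225,85])).round(),(k*(proj("top",w)-[320,140])+[0,300]).round())
E
```

```text
12.4 [ 625.02560549 -127.39104278  190.13702823] 0.47277591985347356 [0.00646817 0.31263624 0.3564575 ]
(607.7, -260.8, 100) [228. 124.] [283. 451.]
(607.7, -260.8, 60) [225. 173.] [258. 458.]
(625.1, -126.4, 135) [154. 153.] [ 76. 408.]
```

View pics/l1.png

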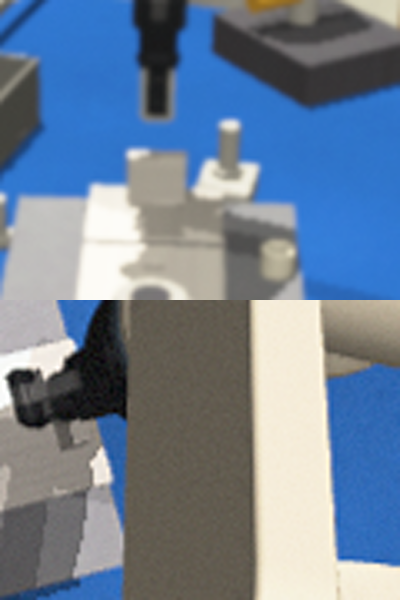

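Top half (side view): the pin hangs upright in the keeper, with its top at (228,125), and the fingers are above the lug at (157,155). I'll descend and grip the lug.

Request:
arm_command --rot '[[0, 0, 0], [0, 0, 0], [0, 0, 0], [0, 0, 0], [0, 0, 0], [0, 0, 0], [0, 0, 0], [0, 0, 0], [0, 0, 0], [0, 0, 0], [0, 0, 0], [0, 0, 0], [0, 0, 0], [0, 0, 0], [0, 0, 0], [0, 0, 0]]' --travel '[[0, 0, -10], [0, 0, -15], [0, 0, -15], [0, 0, -10], [0, 0, -7], [0, 0, -5], [0, 0, 0], [0, 0, 0], [0, 0, 0], [0, 0, 0], [0, 0, 0], [0, 0, 0], [0, 0, 0], [0, 0, 0], [0, 0, 0], [0, 0, 0]]' --jaw '[135, 135, 135, 135, 135, 135, 135, 255, 255, 255, 255, 255, 255, 255, 255, 255]' --grip_force 80

```text
t: 14.0
tcp_pos: [625.5, -126.6, 129.0]
eef_rot: [[-0.962, -0.272, 0.001], [-0.272, 0.962, 0.0], [-0.001, -0.0, -1.0]]
wrist_force: [-1.5, 1.6, 6.3]
finger_gap: 0.127
```

Request:
arm_command --rot '[[0, 0, 0], [0, 0, 0], [0, 0, 0], [0, 0, 0], [0, 0, 0], [0, 0, 0], [0, 0, 0], [0, 0, 0], [0, 0, 0], [0, 0, 0], [0, 0, 0], [0, 0, 0], [0, 0, 0], [0, 0, 0], [0, 0, 0], [0, 0, 0], [0, 0, 0], [0, 0, 0], [0, 0, 0], [0, 0, 0]]' --travel '[[-0.68, 2.41, -0.3], [-1.36, 4.81, 0], [-1.36, 4.81, 0], [-1.36, 4.81, 0], [-1.36, 4.81, 0], [-1.36, 4.81, 0], [-1.36, 4.81, 0], [-1.36, 4.81, 0], [-1.36, 4.81, 0], [-1.36, 4.81, 0], [-1.36, 4.81, 0], [-1.36, 4.81, 0], [-1.36, 4.81, 0], [-1.36, 4.81, 0], [-1.36, 4.81, 0], [-1.36, 4.81, 0], [-1.36, 4.81, 0], [-1.36, 4.81, 0], [0, 0, 0], [0, 0, 0]]' --jaw '[255, 255, 255, 255, 255, 255, 255, 255, 255, 255, 255, 255, 255, 255, 255, 255, 255, 255, 255, 255]'

```text
t: 16.0
tcp_pos: [602.5, -43.1, 128.9]
eef_rot: [[-0.962, -0.272, 0.003], [-0.272, 0.962, -0.001], [-0.002, -0.002, -1.0]]
wrist_force: [0.7, -2.0, 6.1]
finger_gap: 0.127
```

```bash
python3 - <<'E'
from workcell import grab_frame,sense
from h import *
import cv2
a=grab_frame("side")[120:220,195:325]; b=grab_frame("top")[140:240,210:340]
cv2.imwrite("pics/m1.png",np.vstack([cv2.resize(x,(390,300),interpolation=cv2.INTER_CUBIC) for x in (a,b)]))
s=sense();p=s["tcp_pos"];print(s["t"],p,s["finger_gap"],s["wrist_force"],s["torque"])
print("slid",(p[:2]-[625.5,-126.6])@[-.2725,.9622],(p[:2]-[625.5,-126.6])@[-.9622,-.2725])
E
```

```text
16.1 [602.47238137 -43.11655888 128.93773671] 0.1262765572109328 [ 0.89096674 -2.18330006  6.11736659] [-0.2987375  -0.0440814   0.07864749]
slid 86.6027931251948 -0.5920630563451282
```

View pics/m1.png

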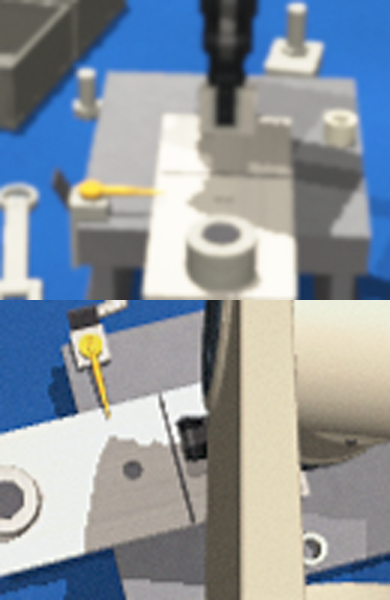

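The plate followed the gripper. In the top view the pointer tip is at (108,416) and the line runs (160,394)–(194,522), about 35 mm short. I'll advance 30 mm and look close.

Request:
arm_command --rot '[[0, 0, 0], [0, 0, 0], [0, 0, 0], [0, 0, 0], [0, 0, 0], [0, 0, 0], [0, 0, 0], [0, 0, 0], [0, 0, 0], [0, 0, 0]]' --travel '[[-1.02, 3.61, 0], [-1.02, 3.61, 0], [-1.02, 3.61, 0], [-1.02, 3.61, 0], [-1.02, 3.61, 0], [-1.02, 3.61, 0], [-1.02, 3.61, 0], [-1.02, 3.61, 0], [0, 0, 0], [0, 0, 0]]' --jaw '[255, 255, 255, 255, 255, 255, 255, 255, 255, 255]'

```text
t: 17.1
tcp_pos: [594.7, -14.6, 129.1]
eef_rot: [[-0.962, -0.272, 0.004], [-0.272, 0.962, -0.001], [-0.003, -0.002, -1.0]]
wrist_force: [1.4, -3.7, 6.1]
finger_gap: 0.131
```

```bash
python3 - <<'E'
from workcell import grab_frame,sense
from h import *
import cv2
b=np.mean([grab_frame("top")[160:210,225:285].astype(float) for _ in range(3)],0).astype(np.uint8)
a=np.mean([grab_frame("side")[165:215,210:270].astype(float) for _ in range(3)],0).astype(np.uint8)
cv2.imwrite("pics/m2.png",np.hstack([cv2.resize(x,(400,333),interpolation=cv2.INTER_CUBIC) for x in (b,a)]))
s=sense();p=s["tcp_pos"];print(s["t"],p,s["finger_gap"],s["wrist_force"],s["torque"])
print("slid",(p[:2]-[625.5,-126.6])@[-.2725,.9622],(p[:2]-[625.5,-126.6])@[-.9622,-.2725])
E
```

```text
17.4 [594.63434998 -14.59842027 129.07526073] 0.12487902795307682 [ 1.83697736 -3.89729941  5.50677457] [-0.59362049 -0.14883442  0.05975983]
slid 116.17880964094076 -0.8215020305386385
```

View pics/m2.png

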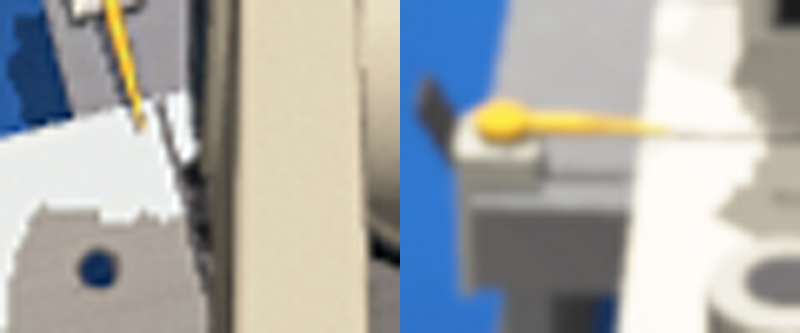

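```bash
python3 - <<'E'
from h import *
k=400/60
ex=np.array([-.2726,.9621]);ey=np.array([-.9621,-.2726])
f=lambda n,uv,o,z:(lambda w:np.round([w[:2]@ex,w[:2]@ey],1))(ray(n,(o[0]+uv[0]/k-.5,o[1]+uv[1]/k-.5),z))
print("top tip",f("top",(143,128),(225,160),107),"line",[f("top",q,(225,160),100) for q in((158,100),(170,140),(185,190))])
print("side tip",f("side",(267,130),(210,165),107),"line",[f("side",q,(210,165),100) for q in((290,134),(340,135),(390,135))])
E
```

```text
top tip [-109.6 -604.9] line [array([-116.4, -612.9]), array([-116.8, -600.3]), array([-117.4, -584.6])]
side tip [-109.5 -604.5] line [array([-118.9, -598.2]), array([-119.3, -583.4]), array([-120.1, -568.6])]
```

Request:
arm_command --rot '[[0, 0, 0], [0, 0, 0], [0, 0, 0], [0, 0, 0], [0, 0, 0], [0, 0, 0]]' --travel '[[-0.55, 1.92, 0], [-0.55, 1.92, 0], [-0.55, 1.92, -0.3], [0, 0, 0], [0, 0, 0], [0, 0, 0]]' --jaw '[255, 255, 255, 255, 255, 255]'

```text
t: 18.0
tcp_pos: [593.4, -9.3, 129.1]
eef_rot: [[-0.962, -0.272, 0.004], [-0.272, 0.962, -0.002], [-0.004, -0.003, -1.0]]
wrist_force: [1.3, -5.9, 8.2]
finger_gap: 0.129
```

```bash
python3 - <<'E'
from workcell import grab_frame,sense
from h import *
import cv2
b=np.mean([grab_frame("top")[168:198,235:271].astype(float) for _ in range(3)],0).astype(np.uint8)
a=np.mean([grab_frame("side")[170:200,230:266].astype(float) for _ in range(3)],0).astype(np.uint8)
cv2.imwrite("pics/m3.png",np.hstack([cv2.resize(x,(396,330),interpolation=cv2.INTER_CUBIC) for x in (b,a)]))
s=sense();p=s["tcp_pos"];print(s["t"],p,s["finger_gap"],s["wrist_force"],s["torque"],s["eef_rot"][:,2])
print("slid",(p[:2]-[625.5,-126.6])@[-.2725,.9622],(p[:2]-[625.5,-126.6])@[-.9622,-.2725])
E
```

```text
18.3 [593.37210306  -9.29619639 129.11442979] 0.128074645623392 [ 2.02519205 -6.81808055  7.73467109] [-1.01403688 -0.12790735  0.12087702] [ 0.00426781 -0.00205634 -0.99998878]
slid 121.62457175050913 -1.0518240523034526
```

View pics/m3.png

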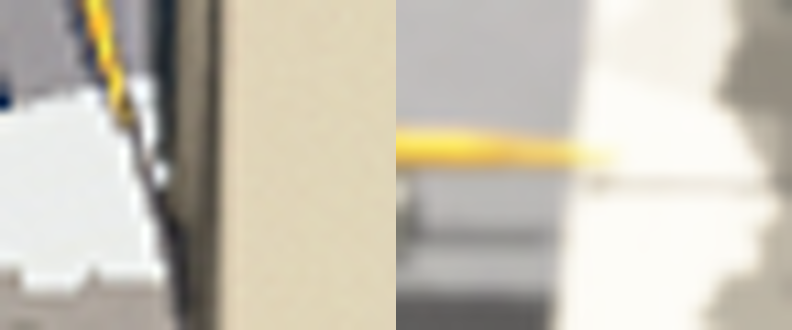

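```bash
python3 - <<'E'
from h import *
k=11
ex=np.array([-.2726,.9621]);ey=np.array([-.9621,-.2726])
f=lambda n,uv,o,z:(lambda w:np.round([w[:2]@ex,w[:2]@ey],1))(ray(n,(o[0]+uv[0]/k-.5,o[1]+uv[1]/k-.5),z))
print("top tip",f("top",(125,121),(235,168),107),"line",[f("top",q,(235,168),100) for q in((132,130),(148,180),(166,240))])
print("side tip",f("side",(216,158),(230,170),107),"line",[f("side",q,(230,170),100) for q in((204,183),(290,185),(370,186))])
E
```

```text
top tip [-109.6 -605.3] line [array([-110.7, -604.4]), array([-111.2, -594.8]), array([-111.6, -583.4])]
side tip [-110.  -605.3] line [array([-112.7, -607.6]), array([-112.9, -592.2]), array([-113.4, -577.9])]
```

Top says about 1.2 mm remains and side about 2.7 mm; side is sensitive to height, so I trust top more. I'll move 1.5 mm and level the slight 0.2° droop.

Request:
arm_command --rot '[[0.001, 0.0015, 0], [0.001, 0.0015, 0], [0.001, 0.001, 0], [0, 0, 0], [0, 0, 0], [0, 0, 0]]' --travel '[[-0.2, 0.7, 0], [-0.2, 0.7, 0], [0, 0, -0.2], [0, 0, 0], [0, 0, 0], [0, 0, 0]]' --jaw '[255, 255, 255, 255, 255, 255]'

```text
t: 18.9
tcp_pos: [593.0, -8.0, 129.0]
eef_rot: [[-0.962, -0.272, 0.0], [-0.272, 0.962, 0.001], [-0.001, 0.001, -1.0]]
wrist_force: [1.0, -7.3, 9.4]
finger_gap: 0.125
```

```bash
python3 - <<'E'
from workcell import grab_frame,sense
from h import *
import cv2
A=np.mean([grab_frame("side").astype(float) for _ in range(3)],0).astype(np.uint8)
b=np.mean([grab_frame("top")[168:198,235:271].astype(float) for _ in range(3)],0).astype(np.uint8)
a=A[170:200,230:266]
cv2.imwrite("pics/m4.png",np.vstack([np.hstack([cv2.resize(x,(324,270),interpolation=cv2.INTER_CUBIC) for x in (b,a)]),cv2.resize(A[100:265,170:368],(648,540))[:330]]))
s=sense();p=s["tcp_pos"];print(s["t"],p,s["finger_gap"],s["wrist_force"],s["torque"],s["eef_rot"][:,2])
print("slid",(p[:2]-[625.5,-126.6])@[-.2725,.9622])
ex=np.array([-.2726,.9621]);ey=np.array([-.9621,-.2726])
# side-view bias: line in s1 (4x crop) before the slide against the top-view line
for u in((320,271),(490,270)):
    w=ray("side",crop(u,170,90),100)[:2]; print("side line start",w@ex,w@ey)
for u in((328,158),(373,329)):
    w=ray("top",crop(u),100)[:2]; print("top line start",w@ex,w@ey)
E
```

```text
19.2 [592.98550627  -8.01201208 128.96972657] 0.12334273544873578 [ 1.25396683 -7.09627104  9.38131342] [-1.22270825 -0.24324891  0.02862001] [ 3.77049704e-04  7.37571900e-04 -9.99999657e-01]
slid 122.96556151692582
side line start -229.82930821641406 -611.2913935250482
side line start -236.66658308292233 -519.2288070147213
top line start -231.24386319332254 -611.557981340756
top line start -230.18300955589717 -522.7348476558674
```

View pics/m4.png

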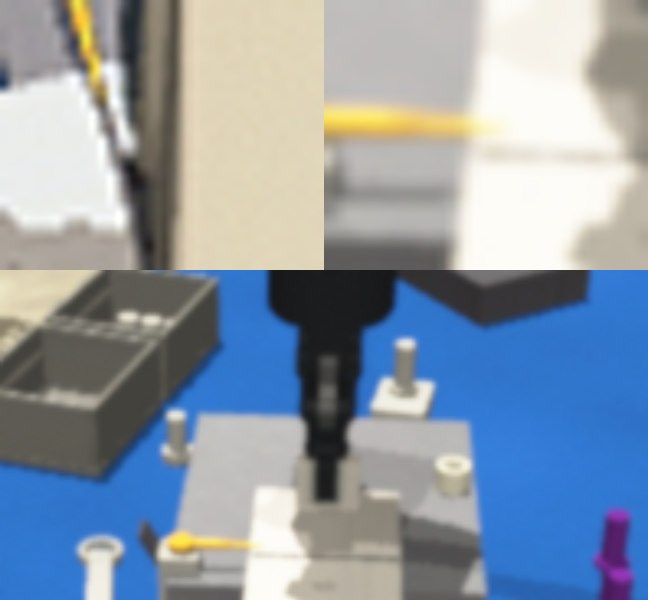

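```bash
python3 - <<'E'
from h import *
k=9
ex=np.array([-.2726,.9621]);ey=np.array([-.9621,-.2726])
f=lambda n,uv,o,z:(lambda w:np.round([w[:2]@ex,w[:2]@ey],1))(ray(n,(o[0]+uv[0]/k-.5,o[1]+uv[1]/k-.5),z))
print("top tip",f("top",(102,99),(235,168),107),"line",[f("top",q,(235,168),100) for q in((107,108),(118,140),(130,175))])
print("side tip",f("side",(179,129),(230,170),107),"line",[f("side",q,(230,170),100) for q in((166,152),(296,157))])
E
```

```text
top tip [-109.5 -605.3] line [array([-110.4, -604.1]), array([-110.9, -596.5]), array([-111.5, -588.3])]
side tip [-110.1 -604.8] line [array([-111.7, -607.7]), array([-111.4, -579.3])]
```

Both views now say about 1 mm remains, so I'll move a last 1 mm and hold.

Request:
arm_command --rot '[[0, 0, 0], [0, 0, 0], [0, 0, 0], [0, 0, 0], [0, 0, 0], [0, 0, 0]]' --travel '[[-0.3, 1.0, 0], [0, 0, 0], [0, 0, 0], [0, 0, 0], [0, 0, 0], [0, 0, 0]]' --jaw '[255, 255, 255, 255, 255, 255]'

```text
t: 19.8
tcp_pos: [592.8, -7.1, 129.0]
eef_rot: [[-0.962, -0.272, 0.001], [-0.272, 0.962, 0.001], [-0.001, 0.0, -1.0]]
wrist_force: [1.7, -8.0, 7.5]
finger_gap: 0.127
```

```bash
python3 - <<'E'
from workcell import sense,job
s=sense();p=s["tcp_pos"];print(s["t"],p,s["finger_gap"],s["wrist_force"],s["eef_rot"][:,2])
print("slid",(p[:2]-[625.5,-126.6])@[-.2725,.9622])
if p[2]<130 and abs(s["joint_vel"]).max()<2: print(job.finish_job())
E
```

```text
19.8 [592.78664066  -7.10530447 128.98573633] 0.12660259590888487 [ 1.73383491 -8.04213716  7.47263087] [ 6.04315818e-04  6.06736382e-04 -9.99999633e-01]
slid 123.89218646354762
the job is handed in; nothing more can be done
None
```

I drew the pin and hung it upright in the keeper's notch, then slid the plate outward by its lug until the scribed line was under the pointer. I handed the job in at 19.8 s, still gripping the plate.

**Pin:** the shank went into the notch without contact force, and the collar touched down at about 10 N. Later side views show it still standing upright in the keeper.

**Plate:** the gripper slid 123.9 mm. It held the height it gripped the lug at and was within 0.1° of vertical at the end, with a steady wrist force of about 11 N.

**Line position:** the last views put the line about 0.8 mm short in the top view and 1.6 mm short in the side view. I then moved the last 1 mm (0.9 mm measured) and took no picture after it.

**Disagreements:**
- The two cameras differed by about 1.5 mm on the line while I was closing in; I trusted the top view, which is less sensitive to height.
- My first estimate of the slide was 121.3 mm, less than the final travel. The likely cause is the plate shifting slightly when the lug was gripped.
- I picked up about 1 mm of sideways drift during the slide and did not correct it.

**Other items:** the parts visible in the last side view looked unmoved. I did not check every one in a full final picture.

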